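Ease two sprung tilt mounts to their set marks

ROBOT

A 6-joint arm with a two-finger parallel gripper is mounted at the origin on the work surface. World frame = base frame: x ahead of the robot, y to its left, z up, the work surface at z = 0. Lengths are in m, angles in rad, forces in N, time in s.
With the tool pointing down it reaches from about 0.425 to 1.125 m from the base axis. Payload 14.9 kg.
Tool frame: the origin (TCP) lies at the very end of the fingers, on their centre line; the grasp point (between the pads) lies 19 mm behind it; z points along the fingers, y is the line along which they close (so a half turn about z gives the same grasp; the last joint's range is limited). The gripper opens to 91 mm and grips with 3 to 60 N. Pads are 32 mm wide; open, the fingers measure 118 mm over their backs; the gripper's body (76 mm by 178 mm) begins 60 mm behind the grasp point.
Start: joints at [1.228, 0.379, 1.734, -0, 1.028, -0.033], TCP at [0.213, 0.667, 0.214] pointing down, gripper open.
Joint ranges: [-2.77, 2.77], [-0.74, 2.19], [0, 2.66], [-1.06, 4.2], [0.31, 2.87], [-3.08, 3.08]. Speed limits (rad/s): [1.89, 1.89, 2.39, 3.14, 3.14, 3.14].

INTERFACE

Orientations are given as a unit quaternion [w, x, y, z].
In Python, from workcell import r gives the robot as it stands.
- The arm moves only by the tool play_rows, never from a script. Its argument "increments" is a list of rows, each an object with "slide": the shift along the tool's x, y, z in m, a list of three; "delta_rot": the turn, a rotation vector about the tool's x, y, z in rad, a list of three. A call has 1 to 5 rows; each row is the pose to reach, as a shift and turn from the pose commanded when the call began, along the tool's axes at that moment; what a row does not reach only later rows make up. A row lasts 1/8 s, in which the tool goes at most 62.5 mm and 10.7 degrees, less where a joint would pass 70% of its speed; a pose out of reach is approached as far as the arm can. A call with a gripper value outside its range is refused whole. "grip" is the closure, from 0 (fully open) to 1 (shut), set as the call begins (left out, the last holds). The fingers move at their own pace and stop on an object; "squeeze" is the grip in N (left out, the last holds). Time passes only in rows, so rows that repeat a pose let the fingers close. It gives the time, the measured TCP pose, the force, the opening and the grip force at its end, in the units of the state.
- r.get_state(): the state, without advancing time (a new reading comes with each control period).
- r.snapshot(name): name is "scene" or "top" or "wrist"; returns a dict with "color" (480x640x3 uint8, red, green, blue), "camera_matrix" (3x3 intrinsics, pixels), "dist_coeffs" ([k1, k2, p1, p2, k3] as OpenCV has them; the pictures are not rectified), "pose" (4x4, takes a point from camera to world coordinates). Camera axes: x right, y down, z forward; pixel columns grow to the right and rows downward; lengths in m; the calibration is good to about 2 mm. A picture is of the moment at which its call begins. There is no depth.
- r.close_job(): hands the job in; it is judged then, once.
The state is a dict: "time": time; "joint_positions": joint angles; "joint_velocities": joint speeds; "tau": joint torques, N m; "tool_pos": TCP position; "tcp_rot": TCP orientation; "contact_force": force on the tool from outside, world axes, zero at the start; "torque": the same for the moment, N m; "width": finger opening in m; "finger_force": force on a finger pad.
Only numpy, scipy, OpenCV 4.12 (cv2) and the standard library are available. Lean on these libraries where they do the work, as an engineer would, in place of code of your own. Each camera call takes 0.05 s, during which the arm holds its last target. There are 200 camera calls.

TASK

Check the travel of the trap rig's two sprung tilt mounts: with the fingertips, gently press down the pad corner of the mount with the round button until its pointer lies on the black mark of its scale, hold it there for a second without driving the pointer past the mark, and let it spring right back up. Then do the same on the mount with the straight bar pad. Grasp nothing, and leave the trap stand, spanner, flow indicator and drain plug alone.

Things in the scene. Friction and masses are not known exactly. Their poses are not given: they have to be found in the camera images.
- button_unit: Fixed sprung mount with the button pad, on either side of the bench. Origin on the bench under the middle of the hinge line (65 mm up, along local x). Dark base 110 x 225 x 10 mm, dark cheeks 76 mm high. Plate on the -y side, reaching y = -98 mm; pointer and upright white scale board (147 mm high, facing +x) on the +y side, y = 46 to 122 mm.
- button_plate (a joint): Tilt of the button mount's grey plate (76 x 105 x 6 mm), rad: 0 = level, at rest on its stop; grows as the pad is pressed down, at most 0.36; a spring returns it to 0. Pressing the pad takes about 3 N to start, 8 N at full tilt. The pointer is fixed to the plate. The pad is 78 mm from the hinge line: it sinks about 7.5 mm per 0.1 rad.
- button_pad_top (a point): Where to press on the button mount: the highest point of the domed button, 80 mm above the bench at rest. The pad, on the plate's free corner (local x = 22, y = -78 mm of the unit), is a round domed steel button, 32 mm across and 12 mm high. The frame tilts with the plate.
- button_pointer_tip (a point): Tip of the button mount's pointer, a copper strip 6 mm wide, 120 mm from the hinge line on the far side from the pad. It rises by 12 mm along the scale per 0.1 rad of tilt.
- button_mark_point (a point): Middle of the set mark of the button mount, level with the pointer tip's path: a black tab 34 x 10 mm on the white scale board, lying along the pointer's direction, 120 mm from the hinge line. The pointer passes just in front of it. Local z points along the scale, the way the tip rises. Touch cannot move it.
- button_mark (a joint): Where the button mount's mark is set, rad: the plate tilt at which the pointer lies exactly along the middle of the mark. The mark's 10 mm width spans 0.042 rad either way.
- bar_unit: Fixed sprung mount with the bar pad, on either side of the bench. Origin on the bench under the middle of the hinge line (65 mm up, along local x). Dark base 110 x 225 x 10 mm, dark cheeks 76 mm high. Plate on the -y side, reaching y = -98 mm; pointer and upright white scale board (147 mm high, facing +x) on the +y side, y = 46 to 122 mm.
- bar_plate (a joint): Tilt of the bar mount's grey plate (76 x 105 x 6 mm), rad: 0 = level, at rest on its stop; grows as the pad is pressed down, at most 0.36; a spring returns it to 0. Pressing the pad takes about 3 N to start, 8 N at full tilt. The pointer is fixed to the plate. The pad is 78 mm from the hinge line: it sinks about 7.5 mm per 0.1 rad.
- bar_pad_top (a point): Where to press on the bar mount: the middle of the bar's top line, 80 mm above the bench at rest. The pad, on the plate's free corner (local x = 22, y = -78 mm of the unit), is a straight round-topped steel bar, 36 mm long, 10 mm wide and 12 mm high, lying parallel to the hinge line. The frame tilts with the plate.
- bar_pointer_tip (a point): Tip of the bar mount's pointer, a copper strip 6 mm wide, 120 mm from the hinge line on the far side from the pad. It rises by 12 mm along the scale per 0.1 rad of tilt.
- bar_mark_point (a point): Middle of the set mark of the bar mount, level with the pointer tip's path: a black tab 34 x 10 mm on the white scale board, lying along the pointer's direction, 120 mm from the hinge line. The pointer passes just in front of it. Local z points along the scale, the way the tip rises. Touch cannot move it.
- bar_mark (a joint): Where the bar mount's mark is set, rad: the plate tilt at which the pointer lies exactly along the middle of the mark. The mark's 10 mm width spans 0.042 rad either way.
- trap_stand: Bystander: welded angle-iron stand, 345 x 95 mm, bolted down, with four cast trap bodies standing in it to 125 mm above the bench. Origin under its centre, long side along its x.
- spanner: Bystander: loose steel spanner 200 mm long, lying flat along its x axis.
- flow_indicator: Bystander: loose brass sight flow indicator with a round glass on top, 58 x 90 x 65 mm. Origin under its centre.
- drain_plug: Bystander: loose squat iron drain plug, 44 mm across, 30 mm high. Origin under its centre.

How it is judged:
By the outcome, as a careful person would: the job done as asked, in the order asked, and still so for the second after the job is handed in, with the robot touching nothing.
It also fails if it takes over 53 s, if anything falls off the work surface, if the arm or the gripper's body presses on something with over 40 N, if the wrist force passes 120 N, or if a joint passes its speed limit or range.

## Working session

There is one attempt and no reset: what is moved stays moved. The work goes in short steps, Python scripts to look and compute and a tool call to move; the robot and the scene stay as the last step left them, time stands still between calls to the robot, and variables do not carry over. Pictures are saved under pics/ and viewed, at most 10 in all, crops included, and the job is handed in when it is done.

Besides the shell and the picture viewer there is one more tool, called after "Call:" as name(argument=value, ...), one argument or row to a line, values as JSON. play_rows: Moves the arm, as the interface text tells. Its arguments: {"type":"object","properties":{"increments":{"type":"array","items":{"type":"object","properties":{"slide":{"type":"array","items":{"type":"number"}},"delta_rot":{"type":"array","items":{"type":"number"}}}}},"grip":{"type":"number"},"squeeze":{"type":"number"}},"required":["increments"]}

```bash
mkdir -p pics; python3 - <<'E'
from workcell import r
import cv2,numpy as np
np.set_printoptions(precision=4,suppress=True)
for n in ["top","scene"]:
    s=r.snapshot(n); cv2.imwrite(f"pics/{n}0.png",s["color"][:,:,::-1]); print(n,s["camera_matrix"],s["dist_coeffs"],s["pose"])
print(r.get_state())
E
```

```text
top [[527.1782   0.     309.6813]
 [  0.     527.1782 238.8782]
 [  0.       0.       1.    ]] [0.023 0.    0.    0.    0.   ] [[ 0.0179 -0.981   0.1933  0.2749]
 [-0.9996 -0.0215 -0.0165 -0.0083]
 [ 0.0204 -0.1929 -0.981   1.6604]
 [ 0.      0.      0.      1.    ]]
scene [[546.2447   0.     321.8863]
 [  0.     546.2447 240.2083]
 [  0.       0.       1.    ]] [-0.1003  0.      0.      0.      0.    ] [[ 0.0267  0.8672 -0.4973  1.2398]
 [ 0.9996 -0.0292  0.0028 -0.0357]
 [-0.0121 -0.4971 -0.8676  1.2017]
 [ 0.      0.      0.      1.    ]]
{'time': 0.1, 'joint_positions': array([ 1.2277,  0.3794,  1.7347, -0.    ,  1.0285, -0.0333]), 'joint_velocities': array([-0.0008, -0.0013, -0.0019,  0.0013, -0.0002, -0.0005]), 'tau': array([ -0.0029, -76.5033, -43.5296,   0.0651,   0.0397,  -0.    ]), 'tool_pos': array([0.2133, 0.6664, 0.2134]), 'tcp_rot': array([-0.0001,  0.1543,  0.988 , -0.0005]), 'contact_force': array([ 0.2269, -0.2398,  0.2231]), 'torque': array([-0.0365, -0.0394,  0.0114]), 'finger_force': 0.0, 'width': 0.09108884587229502}
```

View pics/top0.png

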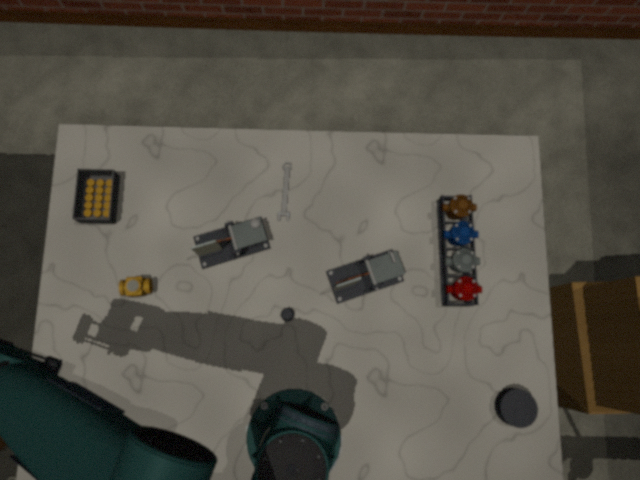

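View pics/scene0.png

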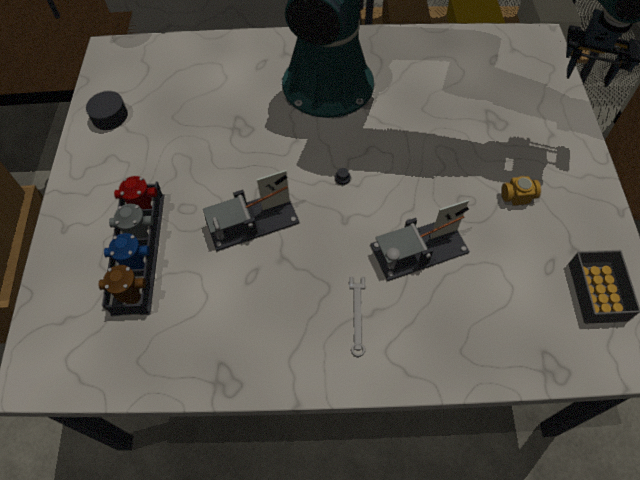

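The top view shows the button mount near (232,243) and the bar mount near (365,275). In the scene view they are near (420,245) and (250,210). I'll enlarge both.

```bash
python3 - <<'E'
import cv2,numpy as np
t=cv2.imread("pics/top0.png");s=cv2.imread("pics/scene0.png")
def c(i,x,y,w=100,h=75): return cv2.resize(i[y:y+h,x:x+w],(400,300),interpolation=cv2.INTER_CUBIC)
o=np.vstack([np.hstack([c(t,185,205),c(t,315,240)]),np.hstack([c(s,370,200),c(s,200,170)])])
cv2.imwrite("pics/crop1.png",o)
E
```

```text
(no output)
```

View pics/crop1.png

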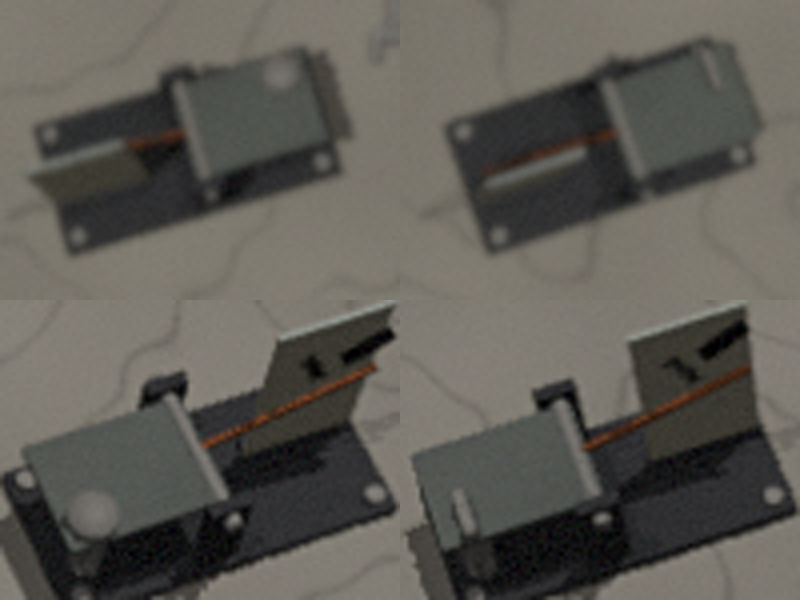

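The button dome is at about (255.8,222) top and (393,250) scene. The bar's middle is at about (392.5,255.5) top and (216,222.5) scene. I'll fit both unit poses and each mark's angle.

```bash
cat > h.py <<'E'
import cv2,numpy as np,json
from scipy.optimize import least_squares
np.set_printoptions(precision=4,suppress=True)
def proj(s,P):
    M=np.linalg.inv(s["pose"]); rv=cv2.Rodrigues(M[:3,:3])[0]
    return cv2.projectPoints(np.asarray(P,float).reshape(-1,1,3),rv,M[:3,3],s["camera_matrix"],s["dist_coeffs"])[0].reshape(-1,2)
def toW(p,L):
    c,s=np.cos(p[2]),np.sin(p[2]); L=np.asarray(L,float)
    return np.c_[p[0]+c*L[:,0]-s*L[:,1],p[1]+s*L[:,0]+c*L[:,1],L[:,2]]
def ptr(a,x,rad=(.12,)): return [(x,q*np.cos(a),.065+q*np.sin(a)) for q in rad]
E
python3 - <<'E'
from h import *
from workcell import r
T=r.snapshot("top");S=r.snapshot("scene")
U={"button":dict(top=[((22,-78,80),255.75,222),((38,-98,68),262.5,216.25),((-38,-98,68),268.25,242.5),((55,'b',10),193.75,236.25),((-55,'b',10),202.5,268.75)],
 scene=[((22,-78,80),393,250),((-38,-98,68),376.25,237.5),((55,'b',10),469.5,252)]),
"bar":dict(top=[((22,-78,80),392.5,255.5),((38,-98,68),396.25,250.5),((-38,-98,68),404.25,272.5),((55,'b',10),326.75,271.25),((-55,'b',10),337.5,303)],
 scene=[((22,-78,80),216.25,222.5),((-38,-98,68),203.75,210),((38,-98,68),211.75,232),((55,'b',10),299.25,222.5)])}
for n,u in U.items():
    def f(p):
        e=[]
        for s,k in((T,"top"),(S,"scene")):
            L=[[ (p[3] if v=='b' else v/1000) for v in a[0]] for a in u[k]]
            e.append((proj(s,toW(p,L))-np.array([a[1:] for a in u[k]])).ravel())
        return np.concatenate(e)
    g=least_squares(f,[.7,.2 if n=="button" else -.1,.25,.122],loss="soft_l1",x_scale=[.1,.1,.1,.1])
    print(n,g.x,f(g.x).round(1))
    print(" pad",toW(g.x,[(.022,-.078,.08)]))
    for x in (0,.01): print(x,"ptr",[ (a,proj(S,toW(g.x,ptr(a,x,(.06,.12)))).round(1).tolist()) for a in (0,.1,.2,.3)])
    json.dump(list(g.x),open(n+".json","w"))
s=S["color"][:,:,::-1]
c=lambda x,y:cv2.resize(s[y:y+45,x:x+50],(400,360),interpolation=cv2.INTER_CUBIC)
cv2.imwrite("pics/marks.png",np.hstack([c(430,195),c(250,165)]))
E
```

```text
button [0.5884 0.1993 0.3179 0.1235] [-0.2  0.6 -1.9  0.5 -0.7 -2.7 -0.4 -0.5 -0.2 -0.1 -0.5  1.8 -1.8 -1.4
 -0.6 -0.3]
 pad [[0.6336 0.1321 0.08  ]]
0 ptr [(0, [[440.4, 230.1], [462.3, 222.9]]), (0.1, [[440.7, 228.9], [463.1, 220.4]]), (0.2, [[440.8, 227.7], [463.5, 218.0]]), (0.3, [[440.7, 226.6], [463.4, 215.8]])]
0.01 ptr [(0, [[442.2, 233.4], [464.2, 226.1]]), (0.1, [[442.5, 232.2], [465.0, 223.7]]), (0.2, [[442.6, 231.0], [465.4, 221.3]]), (0.3, [[442.5, 230.0], [465.3, 219.1]])]
bar [ 0.491  -0.221   0.3535  0.1201] [-0.5  0.5 -0.7 -0.8  0.2  0.4 -0.8 -1.2  0.3  0.1  0.3 -0.  -0.7 -1.3
 -0.4  0.9 -0.3 -0.5]
 pad [[ 0.5386 -0.2866  0.08  ]]
0 ptr [(0, [[267.8, 201.0], [290.2, 193.5]]), (0.1, [[267.5, 199.7], [289.7, 190.8]]), (0.2, [[266.9, 198.4], [288.7, 188.3]]), (0.3, [[266.1, 197.3], [287.3, 186.0]])]
0.01 ptr [(0, [[269.1, 204.0], [291.6, 196.5]]), (0.1, [[268.8, 202.7], [291.1, 193.9]]), (0.2, [[268.2, 201.5], [290.1, 191.4]]), (0.3, [[267.4, 200.4], [288.7, 189.0]])]
```

View pics/marks.png

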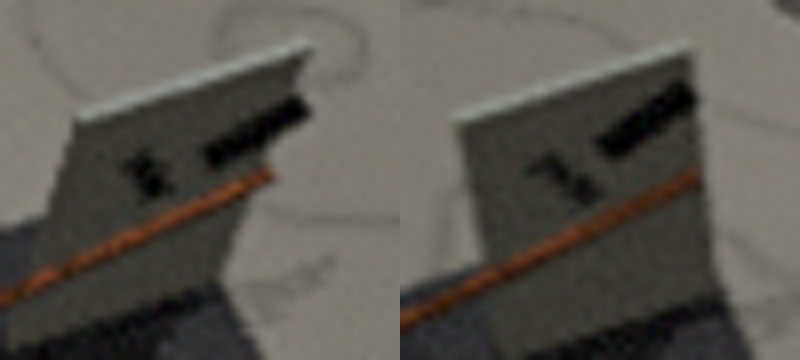

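The pointer tips are at about (463.8,217) and (337→287.5,187), and both marks sit above their pointers. The steep scene view makes parallax matter, so I want a nearer wrist view. First I'll get the wrist camera's mount.

```bash
python3 - <<'E'
from h import *
from workcell import r
from scipy.spatial.transform import Rotation as R
W=r.snapshot("wrist"); s=r.get_state(); q=s["tcp_rot"]
Tt=np.eye(4);Tt[:3,:3]=R.from_quat([*q[1:],q[0]]).as_matrix();Tt[:3,3]=s["tool_pos"]
X=np.linalg.inv(Tt)@W["pose"]; np.save("X.npy",X); print(X,W["camera_matrix"],W["dist_coeffs"]); print(Tt)
E
```

```text
[[ 0.0004 -0.965  -0.2622  0.0737]
 [ 1.      0.0002  0.0009  0.0005]
 [-0.0009 -0.2622  0.965  -0.1711]
 [ 0.      0.      0.      1.    ]] [[362.2967   0.     316.6242]
 [  0.     362.2967 237.3125]
 [  0.       0.       1.    ]] [-0.0557  0.      0.      0.      0.    ]
[[-0.9524  0.3049 -0.0002  0.2133]
 [ 0.3049  0.9524 -0.0005  0.6665]
 [ 0.     -0.0005 -1.      0.2136]
 [ 0.      0.      0.      1.    ]]
```

```bash
cat >> h.py <<'E'
from scipy.spatial.transform import Rotation as R
def cur(s):
    q=s["tcp_rot"]; return R.from_quat([*q[1:],q[0]]).as_matrix(),s["tool_pos"]
def toolR(yaw,tilt):  # tool x toward yaw, tool z down, tilted by tilt toward -x_tool
    c,s=np.cos(yaw),np.sin(yaw); Rz=np.array([[c,-s,0],[s,c,0],[0,0,1]])
    a,b=np.cos(tilt),np.sin(tilt)
    x=Rz@[a,0,-b]; z=Rz@[-b,0,-a]; return np.c_[x,np.cross(z,x),z]
def go(s,P,Rg):
    Rc,p=cur(s); return (Rc.T@(np.asarray(P)-p)).round(4),R.from_matrix(Rc.T@Rg).as_rotvec().round(4)
E
python3 - <<'E'
from h import *
from workcell import r
s=r.get_state()
for n in("button","bar"):
    p=json.load(open(n+".json")); print(n,toW(p,[(.11,.11,.212)])[0], go(s,toW(p,[(.11,.11,.212)])[0],toolR(p[2],np.radians(35))))
E
```

```text
button [0.6585 0.3382 0.212 ] (array([-0.524 , -0.177 ,  0.0017]), array([ 0.7611, -0.2465,  2.4146]))
bar [ 0.5561 -0.0797  0.212 ] (array([-0.554 , -0.6062,  0.0019]), array([ 0.7506, -0.2579,  2.3812]))
```

Call:
play_rows(
  increments=[
    {"slide": [-0.055,-0.018,-0.03],"delta_rot": [0.054,-0.018,0.172]},
    {"slide": [-0.105,-0.035,-0.05],"delta_rot": [0.108,-0.035,0.345]},
    {"slide": [-0.16,-0.053,-0.05],"delta_rot": [0.163,-0.053,0.517]},
    {"slide": [-0.21,-0.07,-0.05],"delta_rot": [0.217,-0.07,0.69]},
    {"slide": [-0.262,-0.088,-0.05],"delta_rot": [0.271,-0.088,0.862]},
  ],
  grip=1,
  squeeze=5,
)

```text
time: 0.88
tool_pos: [0.4373, 0.5019, 0.2641]
tcp_rot: [0.022, 0.552, 0.822, -0.137]
contact_force: [0.4, -0.0, 0.1]
width: 0.0438
finger_force: 0.0
```

```bash
cat > g.py <<'E'
from h import *
from workcell import r
import sys
n=sys.argv[1]; L=[float(v) for v in sys.argv[2:5]]; t=np.radians(float(sys.argv[5])); dy=np.radians(float(sys.argv[6])) if len(sys.argv)>6 else 0
s=r.get_state(); p=json.load(open(n+".json"))
print(s["time"],s["tool_pos"],s["joint_positions"],s["contact_force"],s["width"]); print(*[v.tolist() for v in go(s,toW(p,[L])[0],toolR(p[2]+dy,t))])
E
python3 g.py button .11 .11 .212 35
```

```text
0.875 [0.4373 0.5019 0.2641] [ 0.8506  0.3964  1.6314 -0.0794  1.381   0.4882] [ 0.3558 -0.0069  0.0798] 0.04377388746704456
[-0.2241, 0.1548, 0.0654] [0.488, -0.1593, 1.5474]
```

Call:
play_rows(
  increments=[
    {"slide": [-0.03,0.02,0.008],"delta_rot": [0.054,-0.018,0.172]},
    {"slide": [-0.06,0.042,0.017],"delta_rot": [0.108,-0.035,0.345]},
    {"slide": [-0.095,0.065,0.025],"delta_rot": [0.163,-0.053,0.517]},
    {"slide": [-0.125,0.086,0.035],"delta_rot": [0.217,-0.07,0.69]},
    {"slide": [-0.155,0.107,0.044],"delta_rot": [0.271,-0.088,0.862]},
  ],
)

```text
time: 1.5
tool_pos: [0.5906, 0.3901, 0.2285]
tcp_rot: [0.039, 0.836, 0.49, -0.245]
contact_force: [-0.8, 1.3, 0.7]
width: 0.0008
finger_force: 0.0
```

```bash
python3 g.py button .11 .11 .212 35
```

```text
1.5 [0.5906 0.3901 0.2285] [ 0.5721  0.6068  1.4264 -0.0563  1.6069  1.0945] [-0.815   1.3479  0.6614] 0.0007632234115896729
[-0.0071, 0.0866, 0.0052] [0.2161, -0.0712, 0.6854]
```

Call:
play_rows(
  increments=[
    {"slide": [-0.002,0.022,0.001],"delta_rot": [0.054,-0.018,0.171]},
    {"slide": [-0.004,0.044,0.002],"delta_rot": [0.108,-0.036,0.343]},
    {"slide": [-0.006,0.066,0.004],"delta_rot": [0.162,-0.053,0.514]},
    {"slide": [-0.007,0.087,0.005],"delta_rot": [0.216,-0.071,0.685]},
    {"slide": [-0.007,0.087,0.005],"delta_rot": [0.216,-0.071,0.685]},
  ],
)

```text
time: 2.12
tool_pos: [0.6593, 0.3376, 0.2113]
tcp_rot: [0.047, 0.941, 0.153, -0.297]
contact_force: [0.4, 1.0, -0.1]
width: 0.0003
finger_force: 0.0
```

```bash
python3 - <<'E'
from h import *
from workcell import r
import pickle
W=r.snapshot("wrist"); cv2.imwrite("pics/wb.png",W["color"][:,:,::-1]); pickle.dump(W,open("wb.pkl","wb")); print(r.get_state()["tool_pos"])
E
```

```text
[0.6586 0.3385 0.2118]
```

View pics/wb.png

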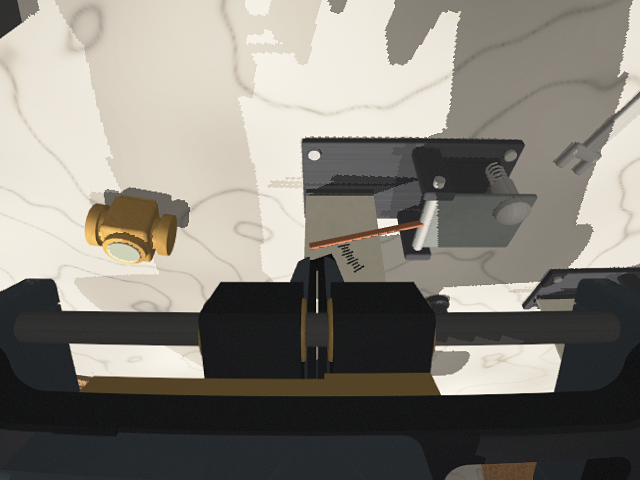

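The wrist view shows the button pad at (513,210) and the pointer from (425,224) to (310,245). The fingers hide the mark, so I'll tilt further and shift sideways.

```bash
python3 g.py button .095 .06 .247 47
```

```text
2.175 [0.6586 0.3385 0.2118] [0.4222 0.7263 1.2905 0.059  1.7324 1.659 ] [-0.2239  0.3438 -0.3972] 0.00028509318205902133
[-0.033, 0.0501, -0.02] [0.0022, -0.2099, 0.0066]
```

Call:
play_rows(
  increments=[
    {"slide": [-0.016,0.025,-0.01],"delta_rot": [0,-0.105,0]},
    {"slide": [-0.033,0.05,-0.02],"delta_rot": [0,-0.21,0]},
    {"slide": [-0.033,0.05,-0.02],"delta_rot": [0,-0.21,0]},
  ],
)

```text
time: 2.55
tool_pos: [0.6597, 0.2865, 0.2478]
tcp_rot: [0.063, 0.905, 0.149, -0.393]
contact_force: [0.3, 0.5, -0.1]
width: 0.0006
finger_force: 0.0
```

```bash
python3 - <<'E'
from h import *
from workcell import r
import pickle
W=r.snapshot("wrist"); pickle.dump(W,open("wb.pkl","wb")); c=W["color"][:,:,::-1]; cv2.imwrite("pics/wb2f.png",c)
p=json.load(open("button.json")); print(proj(W,toW(p,[(0,.046,.147),(0,.122,.147),(0,.12,.065),(22e-3,-.078,.08)])))
cv2.imwrite("pics/wb2.png",cv2.resize(c[60:285,190:490],(800,600),interpolation=cv2.INTER_CUBIC))
E
```

```text
[[333.2809 216.6337]
 [246.1915 216.0645]
 [256.3565 144.6381]
 [467.7784 142.9811]]
```

View pics/wb2.png

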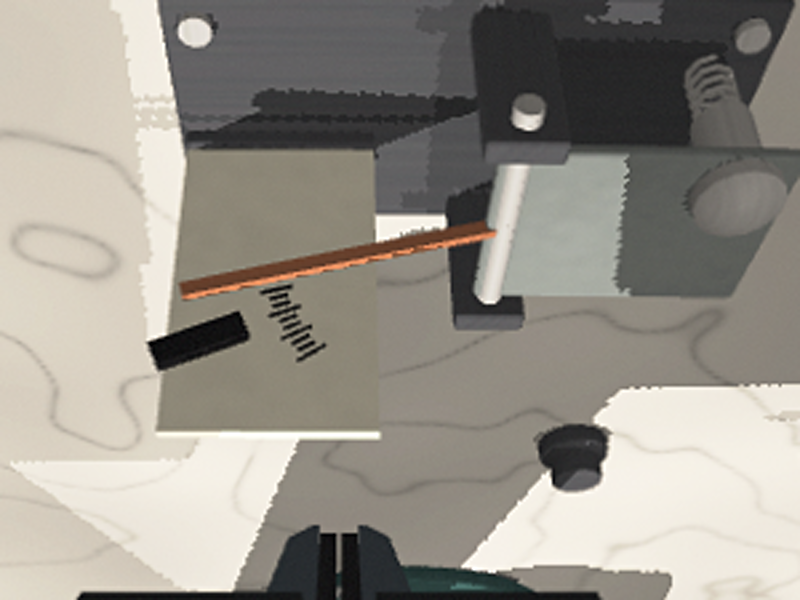

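Clear view now (crop scale 2.667, offset 190,60). The mark's corners are (148,345), (239,313), (249,338) and (160,370). The board's top edge runs (157,431)–(380,431) and its foot (187,148)–(376,150). The pointer tip is at about (182,291) and the dome's apex about (740,195).

```bash
cat > fit.py <<'E'
from h import *
import pickle
def fit(n,pk,pts,sc,off):
    W=pickle.load(open(pk,"rb")); p0=json.load(open(n+".json"))[:3]
    obs={k:np.array(v)/sc+off for k,v in pts.items()}
    def model(q):
        x,y,yaw,xb,a,xp,ap=q
        mk=lambda rr,o:(xb,rr*np.cos(a)-o*np.sin(a),.065+rr*np.sin(a)+o*np.cos(a))
        return {"bt1":(xb,.122,.147),"bt2":(xb,.046,.147),"bb1":(xb,.122,.01),"bb2":(xb,.046,.01),
         "m_ol":mk(.137,-.005),"m_il":mk(.103,-.005),"m_iu":mk(.103,.005),"m_ou":mk(.137,.005),
         "tip":(xp,.12*np.cos(ap),.065+.12*np.sin(ap)),"pad":(.022,-.078,.08),"pc":(-.038,-.098,.068),"hp":(xp,.005,.065)}
    def f(q):
        m=model(q); ks=list(obs)
        e=(proj(W,toW(q,[m[k] for k in ks]))-np.array([obs[k] for k in ks]))
        return np.r_[e.ravel(),(q[6]*200)]
    g=least_squares(f,[*p0,-.01,.2,0,0],x_scale=.05,loss="soft_l1"); q=g.x
    print(n,q); print(dict(zip(obs,f(q)[:-1].reshape(-1,2).round(1).tolist()))); print("pad",toW(q,[(.022,-.078,.08)]))
    json.dump(list(q),open(n+".json","w"))
E
python3 - <<'E'
from fit import *
fit("button","wb.pkl",dict(bt1=(157,431),bt2=(380,431),bb1=(187,148),bb2=(376,150),m_ol=(148,345),m_il=(239,313),m_iu=(249,338),m_ou=(160,370),tip=(182,290),pad=(740,195),pc=(734,292),hp=(480,232)),800/300,(190,60))
E
```

```text
button [ 0.5894  0.2001  0.3841 -0.0071  0.3685 -0.0083  0.0027]
{'bt1': [0.1, 2.4], 'bt2': [0.4, 0.1], 'bb1': [0.7, -0.3], 'bb2': [-0.4, -4.2], 'm_ol': [-0.8, 1.1], 'm_il': [-1.3, 1.6], 'm_iu': [-1.9, -0.0], 'm_ou': [-2.5, -0.3], 'tip': [0.4, -13.8], 'pad': [0.6, 4.9], 'pc': [2.4, -0.7], 'hp': [2.4, 3.6]}
pad [[0.6391 0.1361 0.08  ]]
```

The pointer is clearly inclined upward at rest, so I'll let its rest angle go free. The tilt to the mark is then the difference.

```bash
sed -i 's/(q\[6\]\*200)/0*q[6]/; s/"hp":(xp,.005,.065)/"hp":(xp,.02*np.cos(ap),.065+.02*np.sin(ap))/; s/print(n,q)/print(n,q,"TILT",q[4]-q[6])/' fit.py
python3 - <<'E'
from fit import *
fit("button","wb.pkl",dict(bt1=(157,431),bt2=(380,431),bb1=(187,148),bb2=(376,150),m_ol=(148,345),m_il=(239,313),m_iu=(249,338),m_ou=(160,370),tip=(182,290),pad=(740,195),pc=(734,292),hp=(450,236)),800/300,(190,60))
E
```

```text
button [ 0.5925  0.2006  0.3462 -0.0131  0.3768 -0.0032  0.2374] TILT 0.1393948818691056
{'bt1': [0.1, 1.5], 'bt2': [0.7, 0.8], 'bb1': [0.7, -1.5], 'bb2': [-0.1, -3.3], 'm_ol': [-0.6, 0.8], 'm_il': [-0.9, 1.8], 'm_iu': [-1.3, 0.2], 'm_ou': [-2.2, -0.5], 'tip': [-0.4, 0.0], 'pad': [2.3, 4.8], 'pc': [1.5, -0.3], 'hp': [0.5, 0.1]}
pad [[0.6397 0.1347 0.08  ]]
```

```bash
cat > fit2.py <<'E'
from h import *
import pickle
def fit(n,views):  # views: list of (snap,obs dict in full px, sigma px)
    p0=json.load(open(n+".json")); p0=(p0+[-.01,.37,0,.23])[:7] if len(p0)<7 else p0[:7]
    def model(q):
        x,y,yaw,xb,a,xp,ap=q[:7]
        mk=lambda rr,o:(xb,rr*np.cos(a)-o*np.sin(a),.065+rr*np.sin(a)+o*np.cos(a))
        return {"bt1":(xb,.122,.147),"bt2":(xb,.046,.147),"bb1":(xb,.122,.01),"bb2":(xb,.046,.01),"mc":mk(.12,0),
         "m_ol":mk(.137,-.005),"m_il":mk(.103,-.005),"m_iu":mk(.103,.005),"m_ou":mk(.137,.005),
         "tip":(xp,.12*np.cos(ap),.065+.12*np.sin(ap)),"pad":(.022,-.078,.08),"pc":(-.038,-.098,.068),"pc2":(.038,-.098,.068),"hp":(xp,.02*np.cos(ap),.065+.02*np.sin(ap))}
    def f(q,raw=False):
        m=model(q); out=[]
        for i,(W,o,s) in enumerate(views):
            e=proj(W,toW(q,[m[k] for k in o]))+q[7+2*i:9+2*i]*100-np.array(list(o.values()))
            out.append(dict(zip(o,e.round(1).tolist())) if raw else e.ravel()/s)
        return out if raw else np.concatenate(out+[q[7:]*100/1.5])
    g=least_squares(f,[*p0]+[0]*2*len(views),x_scale=.05,loss="soft_l1"); q=g.x
    sd=np.sqrt(np.diag(np.linalg.inv(g.jac.T@g.jac)))
    print(n,q,"sd",sd[:7],"TILT",q[4]-q[6]); [print(v) for v in f(q,True)]; print("pad",toW(q,[(.022,-.078,.08)]))
    json.dump(list(q[:7]),open(n+".json","w"))
E
python3 - <<'E'
from fit2 import *
from workcell import r
S=r.snapshot("scene");T=r.snapshot("top");W=pickle.load(open("wb.pkl","rb"))
pickle.dump((S,T),open("st.pkl","wb"))
o={k:(v[0]*.375+190,v[1]*.375+60) for k,v in dict(bt1=(157,431),bt2=(380,431),bb1=(187,148),m_ol=(148,345),m_il=(239,313),m_iu=(249,338),m_ou=(160,370),tip=(182,288),pc=(734,292),hp=(450,236)).items()}
os=dict(tip=(463.75,216.9),mc=(462.2,211.5),bt2=(440,210.25),bt1=(468.75,200.6),pad=(393,250.5),pc=(376.25,237.5))
ot=dict(pad=(255.75,222),pc2=(262.5,216.25),pc=(268.25,242.5))
fit("button",[(W,o,.5),(S,os,.5),(T,ot,.8)])
E
```

```text
button [ 0.5894  0.1994  0.3335 -0.0119  0.3891 -0.0027  0.2384  0.001  -0.0181
  0.0115  0.0063  0.0084  0.0052] sd [0.002  0.0013 0.0106 0.0024 0.0059 0.0019 0.011 ] TILT 0.15073753621174388
{'bt1': [0.2, -0.0], 'bt2': [0.7, -0.1], 'bb1': [0.8, -2.9], 'm_ol': [-0.0, 0.6], 'm_il': [-0.4, 1.5], 'm_iu': [-0.7, -0.0], 'm_ou': [-1.5, -0.6], 'tip': [0.0, -0.1], 'pc': [-0.2, 0.6], 'hp': [0.4, 0.1]}
{'tip': [0.2, -0.3], 'mc': [-0.6, -1.1], 'bt2': [-0.1, 0.0], 'bt1': [0.1, -0.1], 'pad': [1.1, 2.7], 'pc': [-0.6, 0.2]}
{'pad': [0.4, 0.4], 'pc2': [-1.4, 0.3], 'pc': [0.1, -3.0]}
pad [[0.6358 0.1329 0.08  ]]
```

```bash
sed -i 's/mk=lambda rr,o:(xb,/mk=lambda rr,o:(XM(xb,xp),/; s/^import pickle/import pickle\nG=0.004\nXM=lambda xb,xp: xp-G/' fit2.py
cat > fb.py <<'E'
import fit2
from fit2 import *
S,T=pickle.load(open("st.pkl","rb"));W=pickle.load(open("wb.pkl","rb"))
o={k:(v[0]*.375+190,v[1]*.375+60) for k,v in dict(bt1=(157,431),bt2=(380,431),bb1=(187,148),m_ol=(148,345),m_il=(239,313),m_iu=(249,338),m_ou=(160,370),tip=(182,288),pc=(734,292),hp=(450,236)).items()}
os=dict(tip=(463.75,216.9),mc=(462.2,211.5),bt2=(440,210.25),bt1=(468.75,200.6),pad=(393,250.5),pc=(376.25,237.5))
ot=dict(pad=(255.75,222),pc2=(262.5,216.25),pc=(268.25,242.5))
for G in (.002,.004,.006,.008):
    fit2.G=G; print("G",G); fit("button",[(W,o,.5),(S,os,.5),(T,ot,.8)])
E
python3 fb.py
```

```text
G 0.002
button [ 0.5898  0.1997  0.3343 -0.0124  0.4317 -0.0029  0.238  -0.0002 -0.017
  0.0089  0.0038  0.0093  0.0064] sd [0.0019 0.0013 0.0096 0.0022 0.0072 0.0018 0.0096] TILT 0.19373864615306588
{'bt1': [-0.1, 0.1], 'bt2': [0.4, -0.0], 'bb1': [0.6, -2.7], 'm_ol': [-0.0, 1.0], 'm_il': [-0.0, 0.4], 'm_iu': [0.2, -1.1], 'm_ou': [-0.9, -0.2], 'tip': [-0.3, -0.1], 'pc': [-0.3, 0.4], 'hp': [0.2, 0.1]}
{'tip': [-0.0, -0.5], 'mc': [0.2, 0.3], 'bt2': [-0.3, -0.3], 'bt1': [-0.1, -0.4], 'pad': [1.0, 2.6], 'pc': [-0.7, 0.1]}
{'pad': [0.4, 0.4], 'pc2': [-1.4, 0.3], 'pc': [0.1, -3.1]}
pad [[0.6362 0.1332 0.08  ]]
G 0.004
button [ 0.5901  0.1997  0.3302 -0.0131  0.424  -0.0031  0.2428  0.     -0.0174
  0.0093  0.0047  0.0092  0.0065] sd [0.0019 0.0013 0.0096 0.0022 0.0073 0.0018 0.0096] TILT 0.18122480343534644
{'bt1': [-0.0, 0.1], 'bt2': [0.5, 0.1], 'bb1': [0.6, -2.8], 'm_ol': [-0.0, 1.0], 'm_il': [-0.1, 0.7], 'm_iu': [0.1, -0.8], 'm_ou': [-1.0, -0.2], 'tip': [-0.2, -0.0], 'pc': [-0.4, 0.4], 'hp': [0.3, -0.0]}
{'tip': [0.1, -0.3], 'mc': [0.1, 0.0], 'bt2': [-0.3, -0.3], 'bt1': [-0.0, -0.3], 'p
[... 645 characters left out ...]
]}
{'pad': [0.4, 0.4], 'pc2': [-1.3, 0.3], 'pc': [0.1, -3.0]}
pad [[0.6363 0.1329 0.08  ]]
G 0.008
button [ 0.5907  0.1998  0.3233 -0.0145  0.4079 -0.0033  0.2519  0.0009 -0.0181
  0.0101  0.0058  0.009   0.0065] sd [0.0021 0.0013 0.0108 0.0024 0.0085 0.002  0.0106] TILT 0.156009650592685
{'bt1': [0.1, -0.0], 'bt2': [0.6, 0.3], 'bb1': [0.7, -2.9], 'm_ol': [-0.0, 0.8], 'm_il': [-0.2, 1.2], 'm_iu': [-0.3, -0.3], 'm_ou': [-1.2, -0.4], 'tip': [0.0, 0.0], 'pc': [-0.5, 0.4], 'hp': [0.6, -0.3]}
{'tip': [0.4, -0.0], 'mc': [-0.3, -0.5], 'bt2': [-0.3, -0.3], 'bt1': [0.1, -0.2], 'pad': [0.9, 2.9], 'pc': [-0.5, 0.2]}
{'pad': [0.5, 0.4], 'pc2': [-1.2, 0.3], 'pc': [0.1, -3.0]}
pad [[0.6363 0.1328 0.08  ]]
```

Marker geometry agrees best at about 0.18 rad to the button's mark, so the pad should sink to z≈0.067. Next I move above the button.

```bash
python3 - <<'E'
import json
q=json.load(open("button.json")); q[:3]=[.5901,.1997,.330]; json.dump(q,open("button.json","w"))
E
python3 g.py button .022 -.078 .13 0
```

```text
2.7 [0.6589 0.2879 0.2475] [0.3675 0.7625 1.2305 0.035  1.9661 1.6108] [-0.4766  0.4312 -0.7973] 0.0005151408440948278
[0.0369, 0.1398, 0.132] [-0.0043, 0.8181, -0.0029]
```

Call:
play_rows(
  increments=[
    {"slide": [0.007,0.028,0.01],"delta_rot": [0,0.164,0]},
    {"slide": [0.015,0.056,0.03],"delta_rot": [0,0.327,0]},
    {"slide": [0.022,0.084,0.06],"delta_rot": [0,0.49,0]},
    {"slide": [0.03,0.112,0.1],"delta_rot": [-0.002,0.654,-0.002]},
    {"slide": [0.037,0.14,0.132],"delta_rot": [-0.004,0.818,-0.003]},
  ],
)

```text
time: 3.32
tool_pos: [0.6357, 0.1317, 0.1301]
tcp_rot: [0.0, 0.986, 0.164, 0.003]
contact_force: [2.1, 0.1, -0.6]
width: 0.0004
finger_force: 0.0
```

Call:
play_rows(
  increments=[
    {"slide": [0,0,0]},
    {"slide": [0,0,0]},
  ],
)

```text
$.increments[0]: bad value
```

```bash
python3 g.py button .022 -.078 .085 0; python3 - <<'E'
from h import *
from workcell import r
W=r.snapshot("wrist"); c=W["color"][:,:,::-1].copy(); p=json.load(open("button.json"))
S=r.snapshot("scene")["color"][:,:,::-1]
st=r.get_state(); print(proj(W,[st["tool_pos"]]), proj(W,toW(p,[(.022,-.078,.08)])))
cv2.imwrite("pics/b3.png",np.vstack([cv2.resize(c[100:325,160:560],(800,450)),cv2.resize(S[190:265,340:540],(400,150))@np.eye(3) if 0 else np.hstack([cv2.resize(S[190:265,340:540],(400,150)),np.zeros((150,400,3),np.uint8)])]))
E
```

```text
3.325 [0.6357 0.1317 0.1301] [ 0.1686  0.4045  1.8776 -0.0004  0.8538  1.4095] [ 2.0969  0.0785 -0.5746] 0.00043282291135739013
[0.0007, -0.0011, 0.0451] [0.0013, -0.0056, 0.0002]
[[318.6367 297.1179]] [[315.6273 257.9215]]
```

View pics/b3.png

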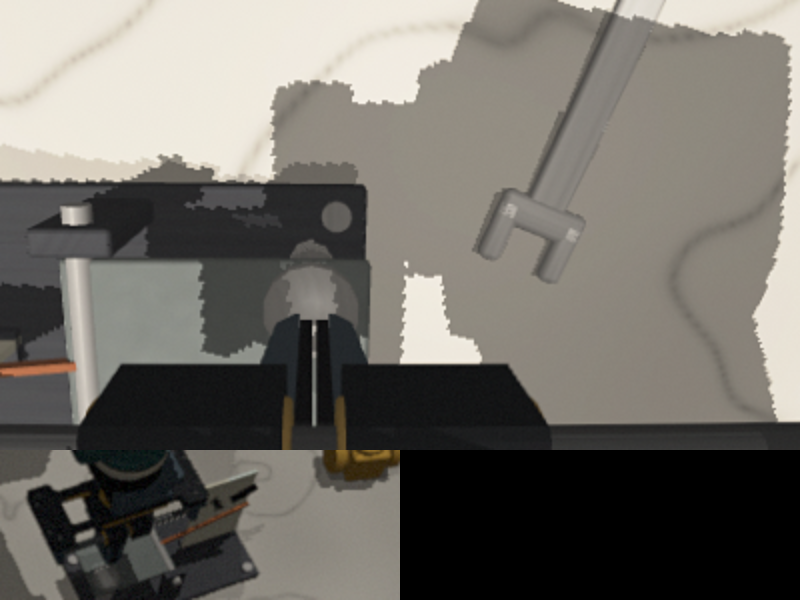

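The dome is centred at about (316,254), against a predicted (316,258), so we're within a few mm. The scene view keeps the pointer and mark visible, so I descend.

Call:
play_rows(
  increments=[
    {"slide": [0,0,0.015],"delta_rot": [0,0,0]},
    {"slide": [0,0,0.03],"delta_rot": [0,0,0]},
    {"slide": [0,0,0.043],"delta_rot": [0,0,0]},
    {"slide": [0,0,0.043],"delta_rot": [0,0,0]},
  ],
)

```text
time: 3.92
tool_pos: [0.6359, 0.1319, 0.0857]
tcp_rot: [0.0, 0.987, 0.164, -0.002]
contact_force: [0.1, 0.3, 0.5]
width: 0.0006
finger_force: 0.0
```

Call:
play_rows(
  increments=[
    {"slide": [0,0,0.002],"delta_rot": [0,0,0]},
    {"slide": [0,0,0.004],"delta_rot": [0,0,0]},
    {"slide": [0,0,0.006],"delta_rot": [0,0,0]},
    {"slide": [0,0,0.009],"delta_rot": [0,0,0]},
    {"slide": [0,0,0.011],"delta_rot": [0,0,0]},
  ],
)

```text
time: 4.55
tool_pos: [0.6367, 0.1314, 0.0765]
tcp_rot: [0.0, 0.987, 0.163, -0.0]
contact_force: [0.6, -2.5, 3.8]
width: 0.0008
finger_force: 2.2
```

Call:
play_rows(
  increments=[
    {"slide": [0,0,0.002],"delta_rot": [0,0,0]},
    {"slide": [0,0,0.004],"delta_rot": [0,0,0]},
    {"slide": [0,0,0.006],"delta_rot": [0,0,0]},
    {"slide": [0,0,0.007],"delta_rot": [0,0,0]},
    {"slide": [0,0,0.007],"delta_rot": [0,0,0]},
  ],
)

```text
time: 5.18
tool_pos: [0.6367, 0.1314, 0.0694]
tcp_rot: [0.001, 0.987, 0.163, -0.0]
contact_force: [1.1, -5.1, 6.5]
width: 0.0004
finger_force: 2.9
```

```bash
python3 - <<'E'
from h import *
from workcell import r
S=r.snapshot("scene");s=S["color"][:,:,::-1]; st=r.get_state(); print(st["tool_pos"],st["contact_force"])
W=r.snapshot("wrist")["color"][:,:,::-1]
p=json.load(open("button.json")); x=p[5]
for a in (0,.1,.14,.18,.22): print(a,proj(S,toW(p,ptr(p[6]+a,x)))-proj(S,toW(p,ptr(p[6]+.18,x-.004))))
cv2.imwrite("pics/b4.png",np.hstack([cv2.resize(s[195:240,430:480],(400,360),interpolation=cv2.INTER_CUBIC),cv2.resize(W[100:320,0:240],(393,360))]))
E
```

```text
[0.6367 0.1313 0.0694] [ 1.8739 -5.0664  5.6232]
0 [[1.6825 5.0049]]
0.1 [[1.3687 2.8818]]
0.14 [[1.1144 2.0875]]
0.18 [[0.7858 1.3271]]
0.22 [[0.3829 0.6022]]
```

View pics/b4.png

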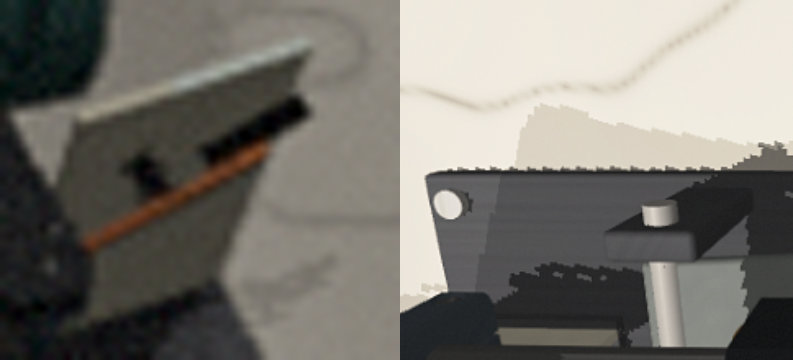

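The tip is at (268,149) in the crop, still under the mark. That matches my model at 0.14 rad, so it needs about 3 mm more.

Call:
play_rows(
  increments=[
    {"slide": [0,0,0.0015],"delta_rot": [0,0,0]},
    {"slide": [0,0,0.003],"delta_rot": [0,0,0]},
    {"slide": [0,0,0.003],"delta_rot": [0,0,0]},
  ],
)

```text
time: 5.65
tool_pos: [0.6368, 0.1313, 0.0664]
tcp_rot: [0.001, 0.987, 0.163, -0.0]
contact_force: [1.7, -4.9, 6.2]
width: 0.0007
finger_force: 3.3
```

```bash
python3 - <<'E'
from h import *
from workcell import r
S=r.snapshot("scene");s=S["color"][:,:,::-1]; st=r.get_state(); print(st["tool_pos"],st["contact_force"])
cv2.imwrite("pics/b5.png",cv2.resize(s[200:230,440:480],(800,600),interpolation=cv2.INTER_CUBIC))
E
```

```text
[0.6368 0.1313 0.0664] [ 1.5738 -6.2908  6.269 ]
```

View pics/b5.png

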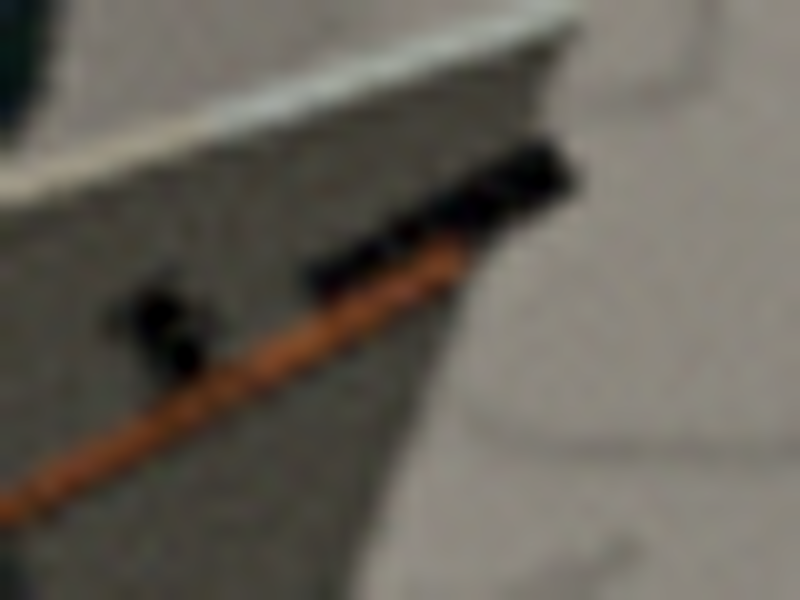

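The pointer now covers the mark's lower edge and runs parallel to it, with the offset matching the expected parallax (1.6 vs 1.75 px). I hold here.

Call:
play_rows(
  increments=[
    {"slide": [0,0,0],"delta_rot": [0,0,0]},
    {"slide": [0,0,0],"delta_rot": [0,0,0]},
    {"slide": [0,0,0],"delta_rot": [0,0,0]},
    {"slide": [0,0,0],"delta_rot": [0,0,0]},
    {"slide": [0,0,0],"delta_rot": [0,0,0]},
  ],
)

```text
time: 6.32
tool_pos: [0.6368, 0.1313, 0.0666]
tcp_rot: [0.001, 0.987, 0.163, -0.0]
contact_force: [1.6, -5.6, 6.2]
width: 0.0004
finger_force: 3.2
```

Call:
play_rows(
  increments=[
    {"slide": [0,0,0],"delta_rot": [0,0,0]},
    {"slide": [0,0,0],"delta_rot": [0,0,0]},
    {"slide": [0,0,0],"delta_rot": [0,0,0]},
    {"slide": [0,0,0],"delta_rot": [0,0,0]},
    {"slide": [0,0,0],"delta_rot": [0,0,0]},
  ],
)

```text
time: 6.95
tool_pos: [0.6368, 0.1313, 0.0665]
tcp_rot: [0.001, 0.987, 0.163, -0.0]
contact_force: [1.1, -5.4, 6.4]
width: 0.0006
finger_force: 3.2
```

Call:
play_rows(
  increments=[
    {"slide": [0,0,-0.006],"delta_rot": [0,0,0]},
    {"slide": [0,0,-0.014],"delta_rot": [0,0,0]},
    {"slide": [0,0,-0.03],"delta_rot": [0,0,0]},
    {"slide": [0,0,-0.07],"delta_rot": [0,0,0]},
    {"slide": [0,0,-0.12],"delta_rot": [0,0,0]},
  ],
)

```text
time: 7.58
tool_pos: [0.6356, 0.1316, 0.1872]
tcp_rot: [0.0, 0.987, 0.163, -0.002]
contact_force: [1.4, -0.5, -0.3]
width: 0.0005
finger_force: 0.0
```

```bash
cat > f3.py <<'E'
import fit2
from fit2 import *
S,T=pickle.load(open("st.pkl","rb"))
E
python3 g.py bar .095 .06 .247 47
python3 - <<'E'
from h import *
from workcell import r
s=r.snapshot("scene")["color"][:,:,::-1]; import pickle
S0=pickle.load(open("st.pkl","rb"))[0]["color"][:,:,::-1]
o=lambda im:np.argwhere((im[200:235,445:480,2].astype(int)-im[200:235,445:480,0]>35))
print("orange rest vs now",[ (len(o(i)),o(i).mean(0),o(i).min(0)) for i in (S0,s)])
E
```

```text
7.575 [0.6356 0.1316 0.1872] [ 0.1685  0.3338  1.8525 -0.0007  0.959   1.4116] [ 1.4206 -0.4677 -0.2532] 0.0005175635437835999
[-0.1573, 0.2248, -0.0592] [-0.0105, -0.8164, -0.0238]
orange rest vs now [(44, array([20.2955,  9.0909]), array([16,  0])), (35, array([20.8   ,  8.3143]), array([16,  0]))]
```

The button's pointer is back at rest. Now the same viewing pose for the bar mount.

Call:
play_rows(
  increments=[
    {"slide": [-0.03,0.045,-0.02],"delta_rot": [0,-0.163,-0.005]},
    {"slide": [-0.06,0.09,-0.035],"delta_rot": [-0.004,-0.327,-0.01]},
    {"slide": [-0.095,0.135,-0.045],"delta_rot": [-0.006,-0.49,-0.015]},
    {"slide": [-0.125,0.18,-0.055],"delta_rot": [-0.008,-0.653,-0.02]},
    {"slide": [-0.157,0.225,-0.059],"delta_rot": [-0.01,-0.816,-0.024]},
  ],
)

```text
time: 8.25
tool_pos: [0.5604, -0.1334, 0.2473]
tcp_rot: [0.07, 0.903, 0.161, -0.393]
contact_force: [0.5, -1.2, 0.9]
width: 0.0004
finger_force: 0.0
```

Call:
play_rows(
  increments=[
    {"slide": [0,0,0],"delta_rot": [0,0,0]},
    {"slide": [0,0,0],"delta_rot": [0,0,0]},
  ],
)

```text
time: 8.5
tool_pos: [0.5605, -0.1314, 0.2458]
tcp_rot: [0.07, 0.904, 0.161, -0.391]
contact_force: [-0.6, 0.0, 0.7]
width: 0.0007
finger_force: 0.0
```

```bash
python3 - <<'E'
from h import *
from workcell import r
import pickle
W=r.snapshot("wrist"); pickle.dump(W,open("wr.pkl","wb")); c=W["color"][:,:,::-1]
p=json.load(open("bar.json")); print(r.get_state()["tool_pos"],proj(W,toW(p,[(0,.046,.147),(0,.122,.147),(0,.12,.065),(22e-3,-.078,.08)])))
cv2.imwrite("pics/wr.png",cv2.resize(c[60:285,190:490],(800,600),interpolation=cv2.INTER_CUBIC))
E
```

```text
[ 0.5607 -0.1311  0.2461] [[333.1015 219.7542]
 [246.169  219.7356]
 [256.101  148.184 ]
 [467.3435 145.0795]]
```

View pics/wr.png

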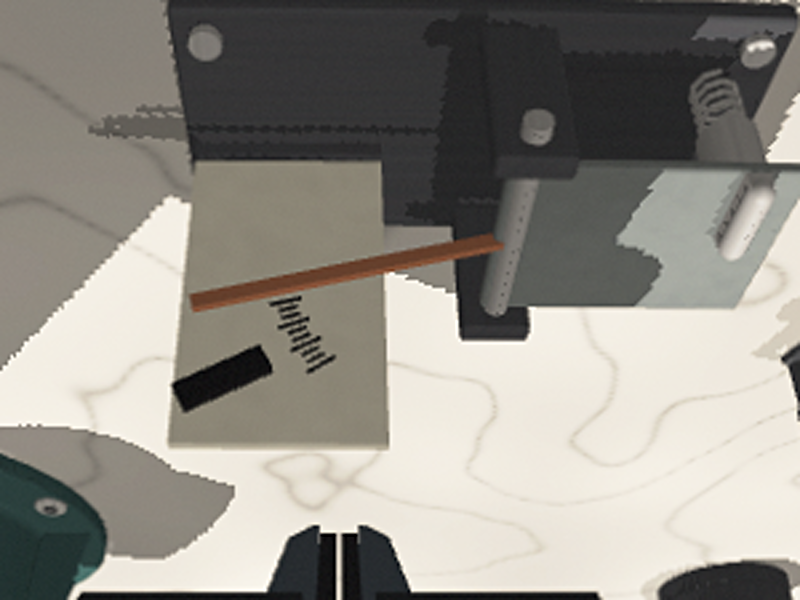

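The bar mount is clear. The mark's corners are (172,384), (262,346), (273,369) and (184,411). The board's top edge is (168,442)–(388,442) with foot (192,160). The tip is at (192,300), the plate corner (737,305) and the bar's middle (750,218). That was picture ten, so from here I work by numbers.

```bash
cat >> f3.py <<'E'
W=pickle.load(open("wr.pkl","rb"))
o={k:(v[0]*.375+190,v[1]*.375+60) for k,v in dict(bt1=(168,442),bt2=(388,442),bb1=(192,160),m_ol=(172,384),m_il=(262,346),m_iu=(273,369),m_ou=(184,411),tip=(192,300),pc=(737,304),hp=(450,248.6),pad=(750,218)).items()}
os=dict(tip=(287.3,186.9),mc=(281,180.25),bt2=(257.25,180.25),bt1=(286.5,170.6),pad=(216.25,222.5),pc=(203.75,210),pc2=(211.75,232))
ot=dict(pad=(392.5,255.5),pc2=(396.25,250.5),pc=(404.25,272.5))
for G in (.002,.006,.004):
    fit2.G=G; print("G",G); fit("bar",[(W,o,.5),(S,os,.5),(T,ot,.8)])
E
python3 f3.py; python3 g.py bar .022 -.078 .13 0
```

```text
G 0.002
bar [ 0.4927 -0.224   0.3499 -0.0153  0.5343 -0.0054  0.2452 -0.0011 -0.0197
  0.0128  0.005  -0.0062  0.0029] sd [0.0013 0.0013 0.0079 0.0021 0.0066 0.0017 0.0092] TILT 0.28909567932096397
{'bt1': [-0.5, 0.1], 'bt2': [0.6, 0.3], 'bb1': [1.3, -3.1], 'm_ol': [-0.1, 1.8], 'm_il': [-1.1, 0.4], 'm_iu': [-0.0, -0.5], 'm_ou': [0.2, -0.3], 'tip': [-0.5, 0.1], 'pc': [-0.0, -0.9], 'hp': [2.8, -0.0], 'pad': [-0.1, 1.2]}
{'tip': [0.2, -0.1], 'mc': [0.3, -0.0], 'bt2': [-0.3, -0.4], 'bt1': [0.3, -0.4], 'pad': [0.2, 1.1], 'pc': [-0.7, -0.3], 'pc2': [-0.5, 2.0]}
{'pad': [-0.1, 0.3], 'pc2': [-0.3, -1.0], 'pc': [0.6, 0.3]}
pad [[ 0.5401 -0.2897  0.08  ]]
G 0.006
bar [ 0.4925 -0.2243  0.3447 -0.0164  0.521  -0.0048  0.2569  0.0004 -0.0243
  0.0142  0.0077 -0.0076  0.001 ] sd [0.0012 0.0013 0.0084 0.0023 0.0076 0.002  0.0105] TILT 0.26414573503929756
{'bt1': [-0.2, -0.0], 'bt2': [0.7, 0.4], 'bb1': [1.6, -3.1], 'm_ol': [-0.2, 1.6], 'm_il': [-1.2, 0.9], 'm_iu': [-0.4, -0.1], 'm_ou': [-0.0, -0.4], 'tip': [-0.1, 0.1], 'pc': [-0.2, -0.9], 'hp': [3.2, -0.6], 'pad': [0.0, 1.2]}
{'tip': [0.3, 0.2], 'mc
[... 336 characters left out ...]
2 0.0013 0.008  0.0022 0.0067 0.0018 0.0095] TILT 0.2765449447977619
{'bt1': [-0.4, 0.1], 'bt2': [0.7, 0.4], 'bb1': [1.5, -3.1], 'm_ol': [-0.1, 1.7], 'm_il': [-1.1, 0.7], 'm_iu': [-0.2, -0.3], 'm_ou': [0.1, -0.4], 'tip': [-0.3, 0.1], 'pc': [-0.1, -0.8], 'hp': [3.0, -0.2], 'pad': [-0.1, 1.2]}
{'tip': [0.3, 0.1], 'mc': [0.3, -0.3], 'bt2': [-0.4, -0.4], 'bt1': [0.4, -0.3], 'pad': [0.2, 1.1], 'pc': [-0.6, -0.3], 'pc2': [-0.5, 2.0]}
{'pad': [-0.0, 0.3], 'pc2': [-0.2, -1.0], 'pc': [0.6, 0.3]}
pad [[ 0.5398 -0.29    0.08  ]]
8.55 [ 0.5607 -0.1311  0.2461] [-0.1159  0.5065  1.6525 -0.3407  1.7317  1.1795] [-0.0114 -0.3188  0.2913] 0.0001161927743465175
[0.0335, 0.1419, 0.1339] [0.003, 0.816, 0.0064]
```

Call:
play_rows(
  increments=[
    {"slide": [0.007,0.028,0.01],"delta_rot": [0,0.164,0]},
    {"slide": [0.013,0.056,0.03],"delta_rot": [0,0.327,0]},
    {"slide": [0.02,0.084,0.06],"delta_rot": [0,0.49,0]},
    {"slide": [0.027,0.113,0.1],"delta_rot": [0.002,0.654,0.004]},
    {"slide": [0.0335,0.142,0.134],"delta_rot": [0.003,0.816,0.006]},
  ],
)

```text
time: 9.18
tool_pos: [0.54, -0.2913, 0.1304]
tcp_rot: [0.001, 0.985, 0.173, 0.003]
contact_force: [1.5, 0.1, -0.4]
width: 0.0009
finger_force: 0.0
```

Call:
play_rows(
  increments=[
    {"slide": [0,0,0],"delta_rot": [0,0,0]},
    {"slide": [0,0,0],"delta_rot": [0,0,0]},
  ],
)

```text
time: 9.43
tool_pos: [0.5401, -0.2906, 0.1306]
tcp_rot: [0.0, 0.985, 0.173, -0.001]
contact_force: [-0.3, -0.8, 0.1]
width: 0.0009
finger_force: 0.0
```

```bash
python3 g.py bar .022 -.078 .085 0
```

```text
9.425 [ 0.5401 -0.2906  0.1306] [-0.5309  0.3562  1.9479 -0.002   0.838   0.6942] [-0.29   -0.8354  0.0535] 0.0009189282266487389
[-0.0, -0.0006, 0.0456] [0.0005, 0.0015, 0.0001]
```

Call:
play_rows(
  increments=[
    {"slide": [0,0,0.015],"delta_rot": [0,0,0]},
    {"slide": [0,0,0.03],"delta_rot": [0,0,0]},
    {"slide": [0,0,0.044],"delta_rot": [0,0,0]},
    {"slide": [0,0,0.046],"delta_rot": [0,0,0]},
    {"slide": [0,0,0.048],"delta_rot": [0,0,0]},
  ],
)

```text
time: 10.05
tool_pos: [0.5394, -0.291, 0.0814]
tcp_rot: [-0.0, 0.985, 0.173, -0.001]
contact_force: [-0.6, -0.4, -0.5]
width: 0.0002
finger_force: 0.0
```

Call:
play_rows(
  increments=[
    {"slide": [0,0,0.003],"delta_rot": [0,0,0]},
    {"slide": [0,0,0.006],"delta_rot": [0,0,0]},
    {"slide": [0,0,0.009],"delta_rot": [0,0,0]},
    {"slide": [0,0,0.012],"delta_rot": [0,0,0]},
    {"slide": [0,0,0.012],"delta_rot": [0,0,0]},
  ],
)

```text
time: 10.68
tool_pos: [0.5398, -0.2914, 0.0698]
tcp_rot: [0.0, 0.985, 0.173, -0.0]
contact_force: [1.8, -4.4, 5.1]
width: 0.0003
finger_force: 2.6
```

Call:
play_rows(
  increments=[
    {"slide": [0,0,0.003],"delta_rot": [0,0,0]},
    {"slide": [0,0,0.006],"delta_rot": [0,0,0]},
    {"slide": [0,0,0.006],"delta_rot": [0,0,0]},
  ],
)

```text
time: 11.05
tool_pos: [0.5398, -0.2915, 0.0639]
tcp_rot: [0.0, 0.985, 0.173, -0.0]
contact_force: [0.8, -3.0, 6.4]
width: 0.0007
finger_force: 3.0
```

```bash
cat > chk.py <<'E'
# orange pointer line in scene view, row at given columns, vs model tilt (differential to rest)
from h import *
from workcell import r
import pickle
S0=pickle.load(open("st.pkl","rb"))[0]; S=r.snapshot("scene"); st=r.get_state(); print(st["time"],st["tool_pos"],st["contact_force"])
z=st["tool_pos"][2]; from scipy.optimize import brentq
print("tilt from z",brentq(lambda t:.07+.010*np.cos(t)-.078*np.sin(t)-z,-.1,.5))
def line(im):
    b=im[160:215,255:300].astype(int); w=np.clip(b[:,:,0]-b[:,:,2]-25,0,None)
    v,u=np.nonzero(w); k=np.polyfit(u+255.,v+160.,1,w=w[v,u]**.5); return np.polyval(k,[270,284]),k[0],len(u)
p=json.load(open("bar.json"))
def ml(a):
    q=proj(S,toW(p,ptr(p[6]+a,p[5],(.06,.12)))); k=np.polyfit(q[:,0],q[:,1],1); return np.polyval(k,[270,284]),k[0]
print("rest",line(S0["color"]),"now",line(S["color"]))
for a in(0,.1,.2,.25,.3):print(a,ml(a))
E
python3 chk.py
```

```text
11.1 [ 0.5398 -0.2914  0.0639] [ 0.6087 -3.2959  6.5465]
tilt from z 0.2048934929122193
rest (array([194.563 , 187.7006]), np.float64(-0.4901755674871095), 90) now (array([190.4023, 181.0393]), np.float64(-0.668782335550626), 58)
0 (array([194.2907, 187.3918]), np.float64(-0.4927743902118777))
0.1 (array([192.2852, 184.3411]), np.float64(-0.5674349425146008))
0.2 (array([190.0521, 180.9438]), np.float64(-0.650590003131616))
0.25 (array([188.8218, 179.0721]), np.float64(-0.6964062846226623))
0.3 (array([187.496, 177.055]), np.float64(-0.7457858820513982))
```

The pointer model tracks well: 0.205 rad by height and about 0.20 by image. I'll refine the mark angle from its blob's direction before the last step.

```bash
python3 - <<'E'
from h import *
import pickle
def blob(im,x0,x1,y0,y1,th):
    g=im[y0:y1,x0:x1].max(2); n,l,s,c=cv2.connectedComponentsWithStats((g<th).astype(np.uint8)); i=1+np.argmax(s[1:,4])
    v,u=np.nonzero(l==i); d=np.c_[u,v]-[u.mean(),v.mean()]; e=np.linalg.eigh(d.T@d)[1][:,1]; return (u.mean()+x0,v.mean()+y0),e[1]/e[0],len(u)
S=pickle.load(open("st.pkl","rb"))[0]
for n,pk,sx in (("button","wb.pkl",(454,470,205,217)),("bar","wr.pkl",(272,290,173,187))):
    W=pickle.load(open(pk,"rb")); p=json.load(open(n+".json"))
    box=(240,290,170,205) if n=="button" else (250,300,185,220)
    print(n,"wrist",blob(W["color"],*box,40),"scene",blob(S["color"],*sx,38))
    for a in np.arange(.36,.6,.04):
        f=lambda C:(lambda q:(q.mean(0).round(1),round((q[1,1]-q[0,1])/(q[1,0]-q[0,0]),3)))(proj(C,toW(p,ptr(a,p[5]-.004,(.103,.137)))))
        print(round(a-p[6],3),f(W),f(S))
E
```

```text
button wrist ((np.float64(264.25699745547075), np.float64(187.26972010178116)), np.float64(-0.3435055171016491), 393) scene ((np.float64(461.1190476190476), np.float64(211.23809523809524)), np.float64(-0.5987310920099755), 42)
0.108 (array([261.9, 183.9]), np.float64(-0.301)) (array([461.8, 212.2]), np.float64(-0.522))
0.148 (array([263.4, 187.7]), np.float64(-0.338)) (array([461.5, 211.4]), np.float64(-0.543))
0.188 (array([265.1, 191.6]), np.float64(-0.378)) (array([461.1, 210.7]), np.float64(-0.565))
0.228 (array([267.1, 195.5]), np.float64(-0.419)) (array([460.7, 210. ]), np.float64(-0.586))
0.268 (array([269.2, 199.3]), np.float64(-0.462)) (array([460.2, 209.3]), np.float64(-0.609))
0.308 (array([271.6, 203. ]), np.float64(-0.508)) (array([459.7, 208.6]), np.float64(-0.632))
bar wrist ((np.float64(272.9679012345679), np.float64(201.15802469135804)), np.float64(-0.441458355340488), 405) scene ((np.float64(280.45652173913044), np.float64(179.56521739130434)), np.float64(-0.7622101135011375), 46)
0.109 (array([265.3, 188.1]), np.float64(-0.298)) (array([283.8, 182.6]), np.float64(-0.575))
0.149 (array([266.8, 192. ]), np.float64(-0.336)) (array([283. , 181.8]), np.float64(-0.607))
0.189 (array([268.6, 195.8]), np.float64(-0.376)) (array([282.1, 181. ]), np.float64(-0.641))
0.229 (array([270.6, 199.7]), np.float64(-0.418)) (array([281.2, 180.2]), np.float64(-0.677))
0.269 (array([272.8, 203.5]), np.float64(-0.461)) (array([280.2, 179.4]), np.float64(-0.715))
0.309 (array([275.2, 207.3]), np.float64(-0.508)) (array([279.1, 178.7]), np.float64(-0.756))
```

The bar's mark comes out at about 0.26 rad, so z ≈ 0.0595, which is 4.4 mm more. I press, hold and release.

Call:
play_rows(
  increments=[
    {"slide": [0,0,0.002],"delta_rot": [0,0,0]},
    {"slide": [0,0,0.0035],"delta_rot": [0,0,0]},
    {"slide": [0,0,0.0044],"delta_rot": [0,0,0]},
    {"slide": [0,0,0.0044],"delta_rot": [0,0,0]},
  ],
)

```text
time: 11.6
tool_pos: [0.5398, -0.2913, 0.0596]
tcp_rot: [0.0, 0.985, 0.173, -0.0]
contact_force: [0.9, -2.5, 6.8]
width: 0.0004
finger_force: 3.4
```

```bash
python3 chk.py | head -3
```

```text
11.65 [ 0.5397 -0.2913  0.0596] [ 1.3662 -3.3686  6.9389]
tilt from z 0.2606253916991505
rest (array([194.563 , 187.7006]), np.float64(-0.4901755674871095), 90) now (array([189.0293, 178.7085]), np.float64(-0.7372009432885775), 63)
```

Call:
play_rows(
  increments=[
    {"slide": [0,0,0],"delta_rot": [0,0,0]},
    {"slide": [0,0,0],"delta_rot": [0,0,0]},
    {"slide": [0,0,0],"delta_rot": [0,0,0]},
    {"slide": [0,0,0],"delta_rot": [0,0,0]},
    {"slide": [0,0,0],"delta_rot": [0,0,0]},
  ],
)

```text
time: 12.28
tool_pos: [0.5398, -0.2913, 0.0596]
tcp_rot: [0.0, 0.985, 0.173, -0.0]
contact_force: [-0.1, -3.4, 6.7]
width: 0.0005
finger_force: 3.4
```

Call:
play_rows(
  increments=[
    {"slide": [0,0,0],"delta_rot": [0,0,0]},
    {"slide": [0,0,0],"delta_rot": [0,0,0]},
    {"slide": [0,0,0],"delta_rot": [0,0,0]},
    {"slide": [0,0,0],"delta_rot": [0,0,0]},
    {"slide": [0,0,0],"delta_rot": [0,0,0]},
  ],
)

```text
time: 12.9
tool_pos: [0.5398, -0.2913, 0.0596]
tcp_rot: [0.0, 0.985, 0.173, -0.0]
contact_force: [0.4, -2.4, 7.3]
width: 0.0005
finger_force: 3.4
```

Call:
play_rows(
  increments=[
    {"slide": [0,0,-0.006],"delta_rot": [0,0,0]},
    {"slide": [0,0,-0.014],"delta_rot": [0,0,0]},
    {"slide": [0,0,-0.026],"delta_rot": [0,0,0]},
    {"slide": [0,0,-0.06],"delta_rot": [0,0,0]},
    {"slide": [0,0,-0.11],"delta_rot": [0,0,0]},
  ],
)

```text
time: 13.52
tool_pos: [0.5381, -0.2901, 0.1691]
tcp_rot: [-0.001, 0.985, 0.173, -0.002]
contact_force: [0.3, -0.9, 0.0]
width: 0.0005
finger_force: 0.0
```

```bash
python3 chk.py | head -3
```

```text
13.575 [ 0.5413 -0.2919  0.1764] [ 5.4687 -2.9832  8.0756]Traceback (most recent call last):
  File "chk.py", line 7, in <module>
    print("tilt from z",brentq(lambda t:.07+.010*np.cos(t)-.078*np.sin(t)-z,-.1,.5))
                        ~~~~~~^^^^^^^^^^^^^^^^^^^^^^^^^^^^^^^^^^^^^^^^^^^^^^^^^^^^^
    r = _zeros._brentq(f, a, b, xtol, rtol, maxiter, args, full_output, disp)
ValueError: f(a) and f(b) must have different signs
```

Call:
play_rows(
  increments=[
    {"slide": [0,0,0],"delta_rot": [0,0,0]},
    {"slide": [0,0,0],"delta_rot": [0,0,0]},
    {"slide": [0,0,0],"delta_rot": [0,0,0]},
  ],
)

```text
time: 13.95
tool_pos: [0.5388, -0.2906, 0.1679]
tcp_rot: [-0.001, 0.985, 0.173, -0.002]
contact_force: [0.6, 0.3, 0.3]
width: 0.0006
finger_force: 0.0
```

```bash
sed -i '/brentq/d' chk.py; python3 chk.py | head -2
```

```text
14.0 [ 0.5389 -0.2907  0.168 ] [-0.7271 -0.0065 -1.4939]
rest (array([194.563 , 187.7006]), np.float64(-0.4901755674871095), 90) now (array([194.6906, 187.7822]), np.float64(-0.493456093360924), 67)
```

The bar's pointer is back at rest, and the robot is clear of everything.

```bash
python3 -c "
from workcell import r
print(r.close_job())"
```

```text
the job is handed in; nothing more can be done
None
```

I pressed the button mount (about 0.175 rad), then the bar mount (about 0.26 rad), to where I judged each pointer lay on its mark. I held each for over a second, both pointers sprang back to rest, and the job is handed in; the mark angles are camera estimates, good to about ±0.02 rad against the mark's ±0.042.

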